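# Colour tray through the drying-box flap

## Task

Push the ochre colour tray along the table, without lifting it, through the green gravity flap of the drying box that it stands in front of, until it is so far inside that the flap cannot rest on it. Then draw the fingers back out so that the flap swings fully shut behind it. Leave the blue tray and the other things on the table where they are.

Things in the scene. Friction and masses are not known exactly. Their poses are not given: they have to be found in the camera images.
- drying_box: Low plywood box fixed to the table, 150 deep (its x), 260 wide (y), 76 mm high with a clear roof. Origin on the table at the middle of its front; +x points INTO the box, z up. Two bays with floors level with the table, centre lines at y = +62 (flap A) and -62 mm (flap B), each 90 wide, 138 deep, 70 mm high inside, their whole fronts closed by flaps.
- flap_a (a joint): Top-hinged green sheet flap closing bay A, 60 g: 0 hanging shut, grows as it swings into the box, stop at 1.35 rad; falls shut by its own weight, under 1 N pushes it. Hinge along the box's y, 66 mm up, flap 53 mm from hinge to lower edge, at the box's x = 0
- flap_b (a joint): The same for bay B: 0 hanging shut, grows inward. Fingers that follow a tray under a hinge must be tilted about 45 degrees, tips leading inward and hand behind; upright ones stop at the hinge. The flap can only fall shut once the tray's rear end is over 23 mm (best 30 to 45) behind the front; nearer, it stays lying on the tray
- flap_a_edge (a point): Middle of the lower edge of flap A, 13 mm above the table when shut. Before each bay two wooden guide rails, 14 mm high, stick out 53 mm from the front, about 86 mm apart at the flap, flaring to 106 mm at their ends
- flap_b_edge (a point): Middle of the lower edge of flap B, 13 mm above the table when shut
- ochre_tray: The part to push: steel tray 90 long (its x), 66 wide (y), 18 mm high, with a hard ochre (brownish yellow) block, top at 20 mm; about 0.2 kg, loose. Origin at the middle of its underside; x points roughly into the box. It stands before either bay, centre 170 to 230 mm from the front, up to 15 mm off the bay's centre line and 0.25 rad askew.
- blue_tray: The same tray with a blue colour block, standing in front of the other bay; leave it. Origin at the middle of its underside.
- jar: Amber jar, 64 mm across, 85 mm high, bystander; origin under its centre
- bowl: Blue ceramic bowl, 120 mm across, 50 mm high, bystander; origin under its centre
- cup: White cup, 70 mm across, 70 mm high, bystander; origin under its centre
- brush: Brush 220 mm long lying along its x, bystander
- palette_knife: Palette knife (spatula) 240 mm long lying along its x, bystander
Things that resemble listed ones, but are neither listed nor needed, are in the scene too. Leave any pink or white look-alike of the ochre_tray alone.

How it is judged:
By the outcome, as a careful person would: the job done as asked, in the order asked, and still so for the second after the job is handed in, with the robot touching nothing.
It also fails if it takes over 48 s, if anything falls off the work surface, if the arm or the gripper's body presses on something with over 40 N, if the wrist force passes 120 N, or if a joint passes its speed limit or range.

## Robot

A 6-joint arm with a two-finger parallel gripper is mounted at the origin on the work surface. World frame = base frame: x ahead of the robot, y to its left, z up, the work surface at z = 0. Lengths are in m, angles in rad, forces in N, time in s.
With the tool pointing down it reaches from about 0.325 to 0.775 m from the base axis. Payload 5.5 kg.
Tool frame: the origin (TCP) lies between the finger pads; the fingertips stand 8 mm ahead of it and the grasp point (between the pads) lies 11 mm behind it (tcp_to_tips is the distance from the TCP to the fingertips, in m); z points along the fingers, y is the line along which they close (so a half turn about z gives the same grasp; the last joint's range is limited). The gripper opens to 88 mm and grips with 3 to 60 N. Pads are 20 mm wide; open, the fingers measure 115 mm over their backs; the gripper's body (75 mm by 178 mm) begins 61 mm behind the grasp point.
Start: joints at [-1.307, 0.091, 1.231, -0, 1.82, -0.057], TCP at [0.189, -0.569, 0.231] pointing down, gripper open.
Joint ranges: [-2.87, 2.87], [-0.86, 2.18], [0.17, 2.46], [-1.51, 4.65], [0.06, 2.69], [-2.65, 2.65]. Speed limits (rad/s): [2.57, 2.57, 3.01, 3.14, 3.14, 3.14].

## Interface

Orientations are given as a unit quaternion [w, x, y, z].
In Python, from bench import * gives the robot as it stands. Calls block until the motion is done:
- move_to(position, orientation): joint-space move of the TCP to a pose.
- move_l(position, speed=0.15, orientation=None): straight line of the TCP; orientation=None keeps the orientation; speed is the mean speed in m/s.
- movej(angles): joint-space move.
- gripper_open() and close(): open the fingers fully, or close them until they stop; the grip force is fixed at half the most.
- hold(seconds).
- inverse_kinematics(position, orientation): joint angles nearest the present ones, or None.
- state(): the state.
- get_image(name): name is "scene" or "top"; returns a dict with "frame" (400x640x3 uint8, blue, green, red), "depth" (400x640 float32, m along the optical axis (not along the pixel's ray), 0 where there is no reading), "camera_matrix" (3x3 intrinsics, pixels), "view" (4x4, takes a point from world to camera coordinates). Camera axes: x right, y up, looking along -z (the intrinsics and any distortion apply to the point x, -y, -z); pixel columns grow to the right and rows downward; lengths in m; the calibration is good to about 2 mm. A picture is of the moment at which its call begins.
A pose or a line that the arm cannot do raises IKError and nothing moves.
- job_done(): hands the job in; it is judged then, once.
The state is a dict: "time": time; "joint_pos": joint angles; "dq": joint speeds; "joint_torque": joint torques, N m; "ee_pos": TCP position; "ee_rot": TCP orientation; "ft_force": force on the tool from outside, world axes, zero at the start; "moment": the same for the moment, N m; "finger_gap": finger opening in m; "finger_force": force on a finger pad.
Only numpy, scipy, OpenCV 4.12 (cv2) and the standard library are available. Lean on these libraries where they do the work, as an engineer would, in place of code of your own. Each camera call takes 0.05 s, during which the arm holds its last target. There are 200 camera calls.

## Working session

There is one attempt and no reset: what is moved stays moved. The work goes in short steps, each a Python script; the robot and the scene stay as the last script left them, time stands still between calls to the robot, and variables do not carry over. Pictures are saved under pics/ and viewed, at most 10 in all, crops included, and the job is handed in when it is done.

```bash
mkdir -p pics
python3 - <<'E'
from bench import *
import cv2,numpy as np
for n in("scene","top"):
    d=get_image(n); cv2.imwrite(f"pics/{n}0.png",d["frame"]); np.savez(f"{n}0.npz",**d)
    print(n,d["camera_matrix"].round(1).tolist(),np.round(d["view"],3).tolist(),[k for k in d])
s=state();print(s["time"],s["ee_pos"],s["ee_rot"])
E
```

```text
scene [[470.0, 0.0, 327.3], [0.0, 470.0, 197.9], [0.0, 0.0, 1.0]] [[-0.496, 0.868, 0.014, 0.252], [-0.747, -0.435, 0.502, 0.35], [0.441, 0.239, 0.865, -1.917], [0.0, 0.0, 0.0, 1.0]] ['frame', 'depth', 'camera_matrix', 'view']
top [[381.5, 0.0, 315.8], [0.0, 381.5, 201.5], [0.0, 0.0, 1.0]] [[0.022, -1.0, 0.014, -0.026], [0.998, 0.023, 0.055, -0.504], [-0.055, 0.013, 0.998, -1.231], [0.0, 0.0, 0.0, 1.0]] ['frame', 'depth', 'camera_matrix', 'view']
0.1 [ 0.18912189 -0.56915828  0.22961143] [-8.78620027e-04  9.87165451e-01  1.59698433e-01 -1.02768884e-04]
```

View pics/top0.png

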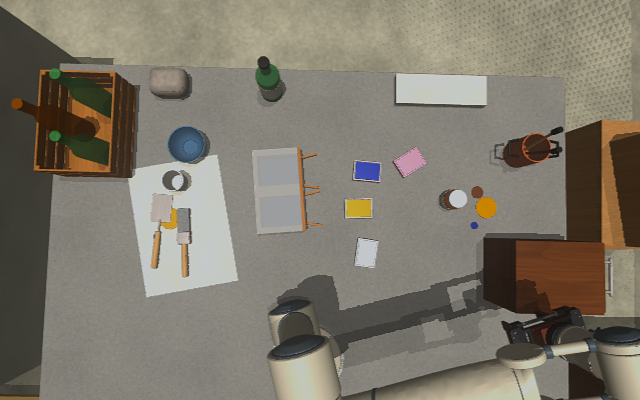

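View pics/scene0.png

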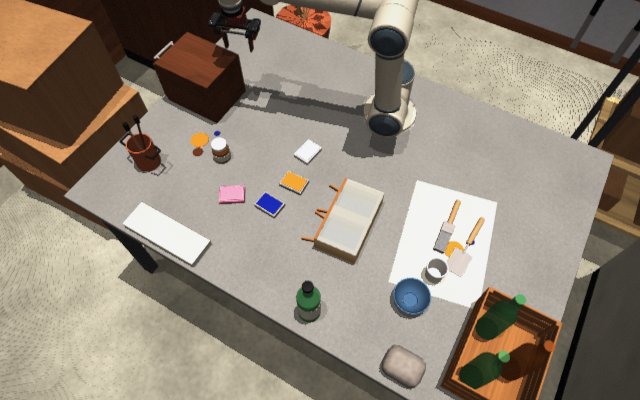

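The top view shows the drying box at about (280,190), with its front at u≈303 facing right (world -y). Candidates for the target tray are ochre at (359,208), blue at (367,171), pink at (409,161), white at (367,252), and orange discs at (486,208) and (170,218). By colour and position in front of a bay, I choose (359,208).

```bash
cat > h.py <<'E'
import cv2,numpy as np
def ray(d,uv,z):
    K,V=d["camera_matrix"],d["view"]; R,t=V[:3,:3],V[:3,3]
    uv=np.atleast_2d(uv).astype(float)
    c=np.c_[(uv-K[[0,1],2])/K[[0,1],[0,1]],np.ones(len(uv))]*[1,-1,-1]
    D=c@R; o=-R.T@t
    return o+D*((z-o[2])/D[:,2])[:,None]
def proj(d,p):
    K,V=d["camera_matrix"],d["view"]; c=np.atleast_2d(p)@V[:3,:3].T+V[:3,3]
    return np.c_[c[:,0]/-c[:,2],c[:,1]/c[:,2]]*K[[0,1],[0,1]]+K[[0,1],2]
def blob(d,near,lo,hi,z):
    m=cv2.inRange(cv2.cvtColor(d["frame"],cv2.COLOR_BGR2HSV),np.array(lo),np.array(hi))
    cs=[c for c in cv2.findContours(m,cv2.RETR_EXTERNAL,cv2.CHAIN_APPROX_NONE)[0] if cv2.contourArea(c)>30]
    c=min(cs,key=lambda c:np.hypot(*(c.reshape(-1,2).mean(0)-near)))
    w=ray(d,c.reshape(-1,2),z)[:,:2]
    (x,y),s,a=cv2.minAreaRect((w*1000).astype(np.float32))
    if s[0]<s[1]: a+=90
    a%=180
    return np.array([x,y]),sorted(s),a
E
python3 - <<'E'
from h import *
t=dict(np.load("top0.npz"));s=dict(np.load("scene0.npz"))
O=((15,120,80),(32,255,255));B=((110,120,60),(130,255,255))
for nm,c,pt,ps in(("ochre",O,(359,208),(294,182)),("blue",B,(367,171),(270,205))):
    print(nm,blob(t,pt,*c,.02),blob(s,ps,*c,.02))
a=cv2.resize(t["frame"][135:265,240:400],None,fx=5,fy=4.6,interpolation=cv2.INTER_CUBIC)
a=cv2.resize(t["frame"][140:255,245:405],None,fx=5,fy=5,interpolation=cv2.INTER_CUBIC)
cv2.imwrite("pics/c1.png",a)
b=cv2.resize(s["frame"][160:275,260:400],None,fx=5,fy=5,interpolation=cv2.INTER_CUBIC)
cv2.imwrite("pics/c2.png",b)
E
```

```text
ochre (array([ 487.87432861, -153.36465454]), [55.32765197753906, 75.23258209228516], 91.26778984069824) (array([ 487.7953186 , -154.20532227]), [55.462066650390625, 79.77259063720703], 91.44001877307892)
blue (array([ 609.35632324, -179.67245483]), [55.44194793701172, 76.6978988647461], 86.1865005493164) (array([ 611.27252197, -181.08859253]), [53.24024963378906, 77.75540161132812], 86.32344055175781)
```

View pics/c1.png

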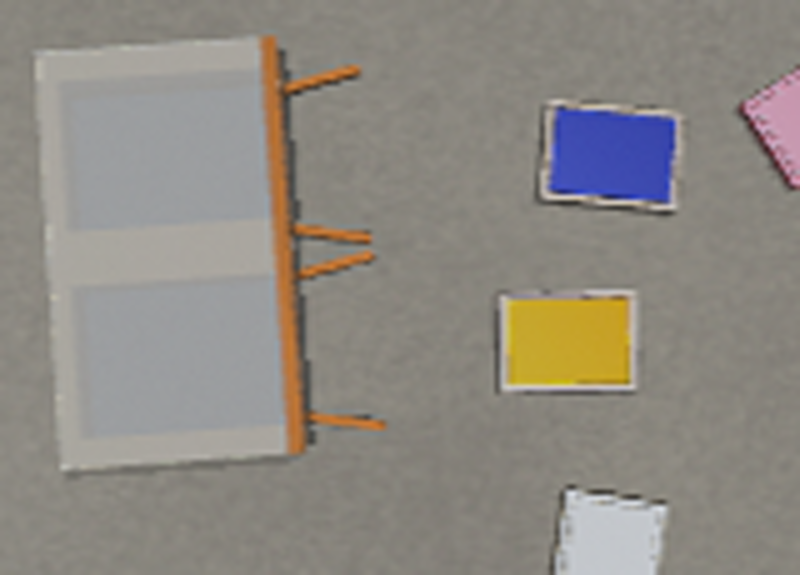

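View pics/c2.png

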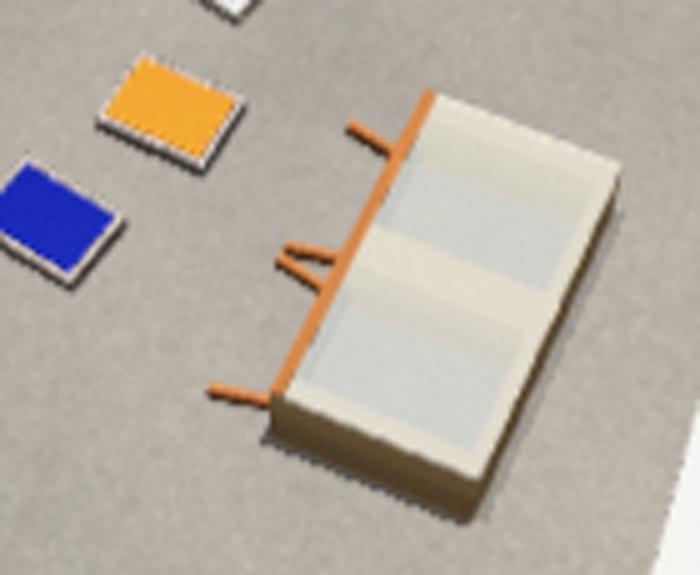

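The crops confirm the ochre tray at crop (568,341), with the blue tray at (612,157). The box's front edge runs from (272,37) to (301,453), and the rail tips for the ochre's bay are at (385,426) and (373,257). Next I compute the box frame.

Run:
```python
from h import *
t=dict(np.load("top0.npz"));s=dict(np.load("scene0.npz"))
T=lambda p,z:(ray(t,(np.array(p)+.5)/5-.5+[245,140],z)*1000)
S=lambda p,z:(ray(s,(np.array(p)+.5)/5-.5+[260,160],z)*1000)
np.set_printoptions(suppress=True,precision=1)
print("tips top",T([(385,426),(373,257),(370,239),(359,71)],.014)[:,:2].tolist())
print("tips scn",S([(348,125),(285,245),(278,262),(209,389)],.014)[:,:2].tolist())
for n,c in(("top",T([(305,453),(276,37),(36,52),(63,470)],.076)),("scn",S([(425,90),(271,398),(478,478),(620,163)],.076))):
    f0,f1,r0,r1=c[:,:2]
    if n=="scn": print("scn corners",c[:,:2])
    else: print("top corners",c[:,:2])
    print(n,np.linalg.norm(f0-f1),np.linalg.norm(f1-r0),np.linalg.norm(r0-r1),(f0+f1)/2,"angle f",np.degrees(np.arctan2(*(f0-f1)[::-1])),"depth dir",np.degrees(np.arctan2(*(r0-f1)[::-1])), np.degrees(np.arctan2(*(r1-f0)[::-1])),"center",c.mean(0))
    # edges of tray
```

```text
tips top [[429.0529159477316, -34.69848283710016], [539.1759990909977, -24.528397880488793], [550.9413531842607, -22.31284700431942], [661.5940219432359, -12.700468123869623]]
tips scn [[432.93045592578227, -35.513975835809006], [542.676392486265, -24.60110545015931], [557.0144294596597, -21.929117925089837], [666.2151854258112, -12.567817812104366]]
top corners [[411.7  16.2]
 [670.5  40.4]
 [657.3 189.6]
 [398.  165. ]]
top 259.94021474909744 149.86497442761421 260.51036389010727 [541.1  28.3] angle f -174.66515912076582 depth dir 95.0292558193489 95.24681381401263 center [534.4 102.8  76. ]
scn corners [[414.   15.3]
 [675.3  43.1]
 [657.2 187.5]
 [398.4 161.6]]
scn 262.84654793190055 145.5260841577972 260.1111462309612 [544.7  29.2] angle f -173.9225762212555 depth dir 97.16413105596726 96.08482290198613 center [536.2 101.9  76. ]
```

```bash
cat >> h.py <<'E'
# box frame, mm
B0=np.array([541.5,28.3]); PH=np.radians(95.2)
EX=np.array([np.cos(PH),np.sin(PH)]); EY=np.array([-EX[1],EX[0]])
def tobox(p): r=np.asarray(p)-B0; return r@EX, r@EY-62      # y from bay A centre line
def frombox(x,y): return B0+EX*x+EY*(y+62)
from scipy.spatial.transform import Rotation as Ro
def tool(rear,yaw,th=np.radians(45),clear=.002,sgn=1):
    """TCP pose whose leading fingertip corner is at box point rear (mm, bay frame), yaw rel. to box (rad)"""
    a=PH+yaw; f=np.array([np.cos(a),np.sin(a),0]); up=np.array([0,0,1.])
    z=np.sin(th)*f-np.cos(th)*up; y=sgn*np.array([-f[1],f[0],0]); x=np.cross(y,z)
    tip=np.r_[frombox(*rear)/1000,clear+.010*np.sin(th)]-.010*np.cos(th)*f
    q=Ro.from_matrix(np.c_[x,y,z]).as_quat()
    return tip-.008*z, np.r_[q[3],q[:3]]
E
python3 - <<'E'
from bench import *
from h import *
t=dict(np.load("top0.npz"))
np.set_printoptions(suppress=True,precision=3)
for nm,(u,v) in dict(chest=(540,275),chest2=(500,250),jar=(458,200),gr=(560,325),pot=(520,150)).items():
    d=t["depth"][v,u]; K=t["camera_matrix"];c=np.array([(u-K[0,2])/K[0,0]*d,-(v-K[1,2])/K[1,1]*d,-d])
    print(nm,t["view"][:3,:3].T@(c-t["view"][:3,3]))
c=np.array([487.9,-153.7]);print("ochre in bay frame",tobox(c))
for s in(1,-1):
    for r,y in(((-245,10),-.068),((-100,0),0),((36,0),0)):
        p,q=tool(r,y,sgn=s); print(s,p,q,inverse_kinematics(p,q))
E
```

```text
chest [ 0.304 -0.637  0.2  ]
chest2 [ 0.366 -0.567  0.118]
jar [ 0.515 -0.453  0.085]
gr [ 0.22  -0.558  0.402]
pot [ 0.671 -0.633  0.113]
ochre in bay frame (np.float64(-176.39305424950558), np.float64(7.874533361812027))
1 [ 0.492 -0.235  0.015] [-0.268  0.661 -0.646 -0.274] [-0.813  0.477  1.344  0.527  1.91   2.331]
1 [ 0.49  -0.09   0.015] [-0.258  0.682 -0.623 -0.283] [-0.628  0.282  1.591  0.579  1.807  2.402]
1 [0.478 0.046 0.015] [-0.258  0.682 -0.623 -0.283] [-0.435  0.101  1.798  0.663  1.679  2.539]
-1 [ 0.492 -0.235  0.015] [-0.274  0.646  0.661  0.268] [-0.813  0.477  1.344  0.527  1.91  -0.81 ]
-1 [ 0.49  -0.09   0.015] [-0.283  0.623  0.682  0.258] [-0.628  0.282  1.591  0.579  1.807 -0.74 ]
-1 [0.478 0.046 0.015] [-0.283  0.623  0.682  0.258] [-0.435  0.101  1.798  0.663  1.679 -0.603]
```

Run:
```python
from bench import *
from h import *
s=state(); close()
move_l(s["ee_pos"]+[0,0,.13],.25)
p,q=tool((-245,13),-.068,sgn=-1)
move_to(p+[0,0,.2],q); print(state()["time"])
move_l(p+[0,0,.03],.2); move_l(p,.08)
s=state();print(s["time"],s["ee_pos"]-p,s["ft_force"],s["finger_gap"])
for n in("scene","top"):
    d=get_image(n); np.savez(f"{n}1.npz",**d)
    if n=="scene": cv2.imwrite("pics/s1.png",cv2.resize(d["frame"][120:260,210:400],None,fx=4,fy=4,interpolation=cv2.INTER_CUBIC))
```

```text
3.8167
5.3417 [-0.00026027  0.00019027 -0.00071431] [-0.23391916 -0.08505904  0.15534527] 0.0005269939408308638
```

View pics/s1.png

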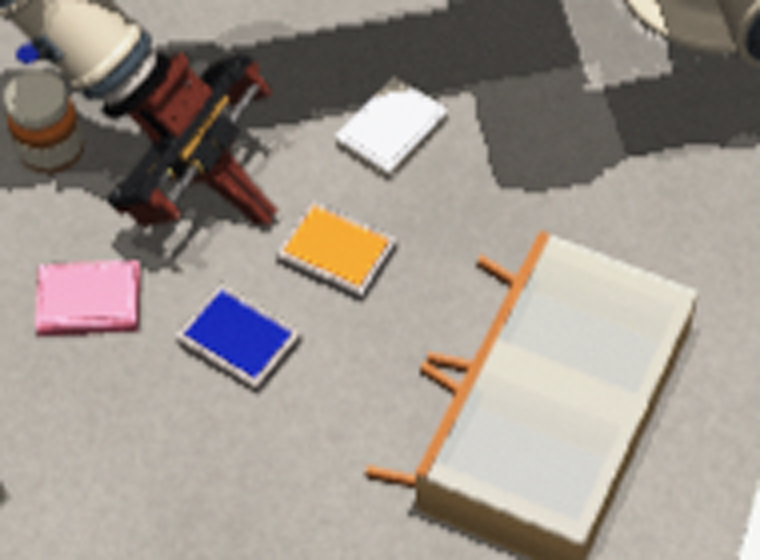

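The tilted closed fingers, tip at (270,218), stand centred behind the ochre tray's rear edge, whose middle is at (298,230). Nothing else is touched, so I start the push and stop before the flap to check.

```bash
cat >> h.py <<'E'
def pose(cx,cy,yaw): return tool((cx-45*np.cos(yaw),cy-45*np.sin(yaw)),yaw,sgn=-1)
def look(n,near):
    from bench import get_image
    O=((15,120,80),(32,255,255))
    d=get_image(n); c,s,a=blob(d,near,*O,.02); print(n,"bay frame",np.round(tobox(c),1),"yaw",round(a-95.2,1),np.round(s,1)); return d
E
python3 - <<'E'
from bench import *
from h import *
for c in((-178,8.1,-.068),(-120,4.5,-.05),(-85,2,-.02)):
    p,q=pose(*c); move_l(p,.05,q); s=state(); print(s["time"],np.round(s["ft_force"],2),np.round((s["ee_pos"]-p)*1000,1))
d=look("top",(335,205)); np.savez("top2.npz",**d)
d=look("scene",(310,195)); cv2.imwrite("pics/s2.png",cv2.resize(d["frame"][120:260,230:400],None,fx=4,fy=4,interpolation=cv2.INTER_CUBIC))
E
```

```text
6.0333 [ 0.09  0.09 -0.12] [0.  0.3 0.2]
7.3417 [ 0.12  0.32 -1.36] [-0. -0. -0.]
8.1917 [ 0.45 -0.07 -0.51] [-0.   0.2  0. ]
top bay frame [-81.9   1.4] yaw -3.9 [55.3 74.9]
scene bay frame [-83.5   1.4] yaw -1.3 [54.6 79.5]
```

View pics/s2.png

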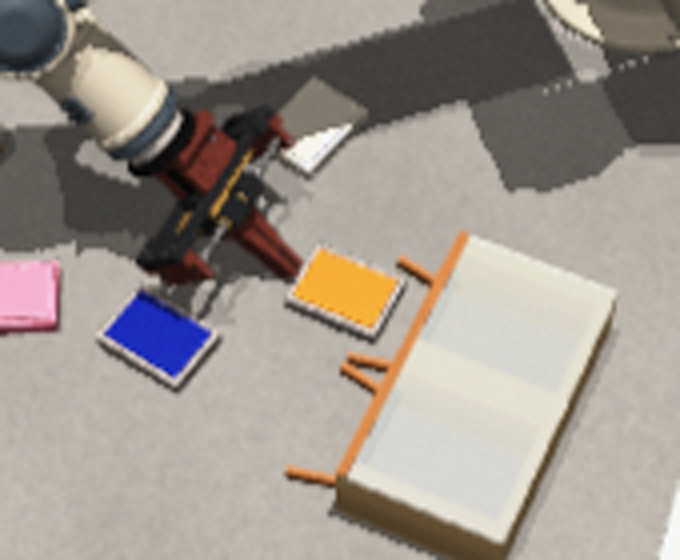

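The tray's front is now between the rail tips, centred (y≈+1.4 mm) and almost straight. The blue tray is untouched. I push it on through the flap.

Run:
```python
from bench import *
from h import *
for c in((-50,.5,0),(-15,0,0),(15,0,0),(40,0,0),(62,0,0),(79,0,0)):
    p,q=pose(*c); move_l(p,.05,q); s=state(); f=s["ft_force"]; print(c,s["time"],np.round(f,2),np.round((s["ee_pos"]-p)*1000,1))
    if np.linalg.norm(f)>12: print("high force"); break
for n in("scene","top"):
    d=look(n,(345,205) if n=="scene" else (285,205)); np.savez(f"{n}3.npz",**d)
    if n=="scene": cv2.imwrite("pics/s3.png",cv2.resize(d["frame"][130:260,250:400],None,fx=5,fy=4.5,interpolation=cv2.INTER_CUBIC))
```

```text
(-50, 0.5, 0) 9.1417 [ 0.76 -0.5   0.23] [-0.   0.2  0.1]
(-15, 0, 0) 9.9917 [-0.09 -1.26 -0.38] [-0.1  0.2  0. ]
(15, 0, 0) 10.7417 [ 0.79  0.67 -0.6 ] [-0.1  0.3  0.1]
(40, 0, 0) 11.3917 [-0.23 -0.18 -0.25] [-0.2  0.4  0. ]
(62, 0, 0) 11.9833 [ 0.18  0.19 -0.55] [-0.2  0.4  0.1]
(79, 0, 0) 12.475 [0.78 0.45 0.29] [-0.2  0.4  0. ]
scene bay frame [  68.7 -185.4] yaw -1.3 [ 25.7 155.8]
top bay frame [394.9 137.5] yaw -91.0 [ 14.3 102.5]
```

View pics/s3.png

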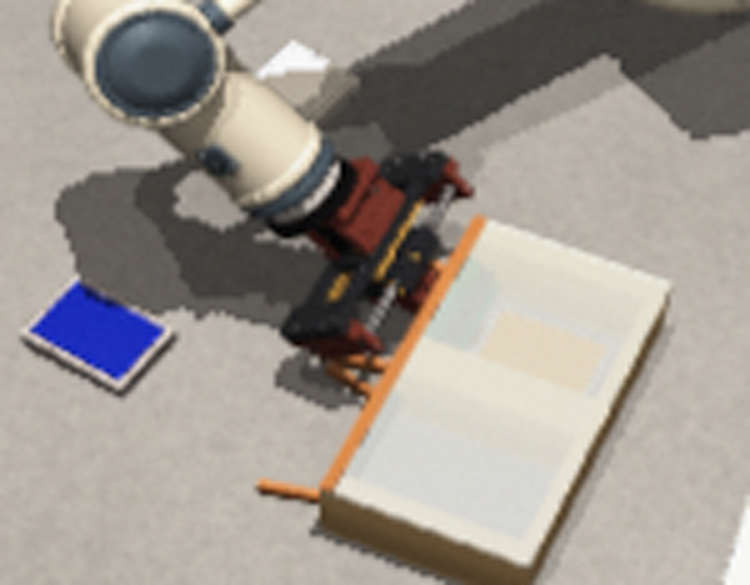

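Through the clear roof the ochre block shows inside the bay at about (545,350), and the raised green flap is at (455,305) over the fingers. Now I draw back straight out horizontally, lift clear, and check.

Run:
```python
from bench import *
from h import *
s3=dict(np.load("scene3.npz"))
uv=(np.array([(495,310),(610,345),(585,388),(480,360)])+.5)/[5,4.5]-.5+[250,130]
print("block corners",[np.round(tobox(w[:2]*1000),1).tolist() for w in ray(s3,uv,.02)])
p,q=pose(60,0,0); move_l(p,.06,q)
p,q=pose(-60,0,0); move_l(p,.1,q); print(state()["ft_force"].round(2))
p,q=pose(-95,0,0); move_l(p+[0,0,.0],.1,q)
p,q=pose(-130,0,0); move_l(p+[0,0,.2],.15,q)
s=state()["ee_pos"]; 
try: move_l(s+[-.05,-.12,.05],.2)
except Exception as e: print(e)
hold(.5); print(state()["time"])
for n,r in(("scene",(slice(130,260),slice(250,400))),("top",(slice(130,260),slice(245,395)))):
    d=get_image(n); np.savez(f"{n}4.npz",**d)
    cv2.imwrite(f"pics/{n}4.png",cv2.resize(d["frame"][r],None,fx=5,fy=4.5,interpolation=cv2.INTER_CUBIC))
```

```text
block corners [[35.1, 24.6], [121.9, 29.8], [120.3, -13.3], [43.4, -21.7]]
[ 0.76 -0.37 -0.3 ]
17.7333
```

View pics/scene4.png

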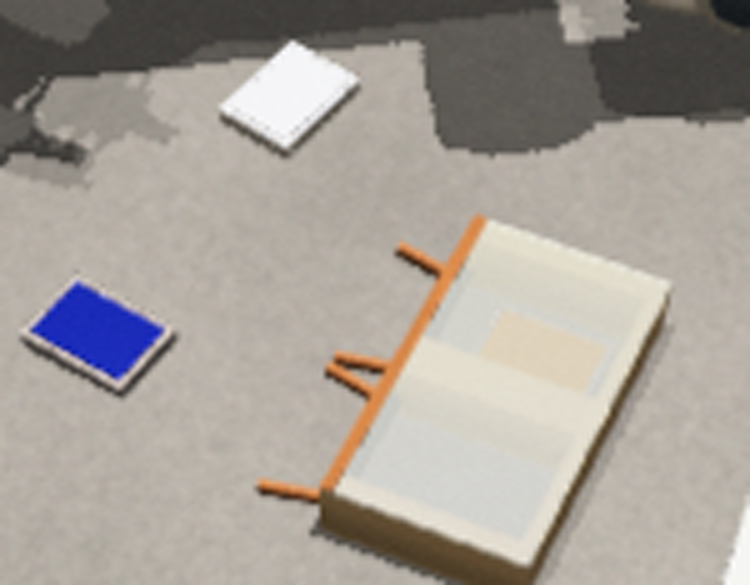

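View pics/top4.png

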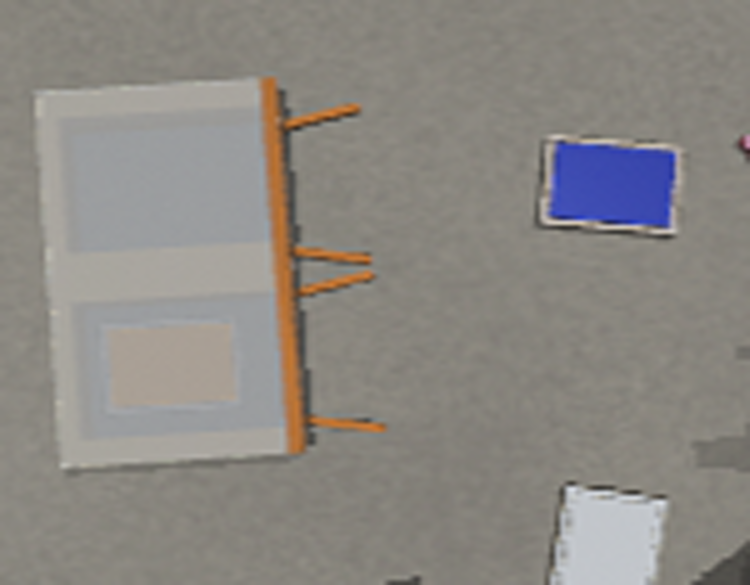

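The fingers are out. The ochre tray lies inside bay A with its rear rim at crop (240,360). No green shows any longer through the roof, so the flap hangs shut. The blue tray at (612,187) hasn't moved. I check the depth once more and hand in.

Run:
```python
from bench import *
from h import *
t=dict(np.load("top4.npz"))
uv=(np.array([(240,360),(102,367)])+.5)/[5,4.5]-.5+[245,130]
w=[tobox(x[:2]*1000) for x in ray(t,uv,.019)]; print(np.round(w,1))
B=((110,120,60),(130,255,255)); print(blob(t,(367,171),*B,.02)[0])
if w[0][0]>28: print(job_done())
```

```text
[[ 3.810e+01  1.000e-01]
 [ 1.276e+02 -1.000e+00]]
[ 609.35632324 -179.67245483]
the job is handed in; nothing more can be done
None
```

The ochre tray is inside bay A with its rear end about 38 mm behind the front. Flap A looks shut in both camera views, the blue tray has not moved, and the job was handed in at about 18 s.

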